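Make up the joint on the bench filter

ROBOT

A 6-joint arm with a two-finger parallel gripper is mounted at the origin on the work surface. World frame = base frame: x ahead of the robot, y to its left, z up, the work surface at z = 0. Lengths are in m, angles in rad, forces in N, time in s.
With the tool pointing down it reaches from about 0.3 to 0.875 m from the base axis. Payload 6.4 kg.
Tool frame: the origin (TCP) lies midway between the tips of the shut fingers; the grasp point (between the pads) lies 19 mm behind it (ctrl.tcp_to_grasp is the distance from the TCP to the grasp point, in m); z points along the fingers, y is the direction in which the jaws open and shut (so a half turn about z gives the same grasp; the last joint's range is limited). The gripper opens to 85 mm and grips with 20 to 120 N. Pads are 22 mm wide; open, the fingers measure 114 mm over their backs; the gripper's body (76 mm by 85 mm) begins 54 mm behind the grasp point. The pads swing forward as they close: fully open they stand 13 mm farther back than shut.
Start: joints at [0.9, 0.181, 1.607, -0, 1.354, -0.206], TCP at [0.258, 0.514, 0.231] pointing down, gripper open.
Joint ranges: [-2.99, 2.99], [-0.89, 2.07], [0.3, 2.58], [-1.14, 4.28], [0, 2.63], [-3.12, 3.12]. Speed limits (rad/s): [2.57, 2.57, 3.01, 3.14, 3.14, 3.14].

INTERFACE

Orientations are given as a unit quaternion [w, x, y, z].
In Python, from bench import monitor, imaging, order, spotter, ctrl gives the robot as it stands.
- The arm moves only by the shell command python3 -m pendant 'ROWS'. ROWS is JSON, a list that holds one entry, the list of rows, each a list of 5 numbers: the shift along the world's x, y, z in mm, then the turn about the world's z in degrees, then the finger opening in mm, from 0 to 85.4. A call has 1 to 8 rows; each row shifts and turns the commanded pose from where the row before left it; what a row does not reach is not made up. A row lasts 1/8 s, in which the tool goes at most 62.5 mm and 10.7 degrees, less where a joint would pass 70% of its speed; a pose out of reach is approached as far as the arm can. A call with a gripper value outside its range is refused whole. The fingers move at their own pace and stop on an object; the grip force is fixed at half the most. Time passes only in rows, so rows that do not move let the fingers close. It gives the time, the measured TCP pose, the force and the opening at its end, in the units of the state.
- monitor.get_obs(): the state, without advancing time (a new reading comes with each control period).
- imaging.camera(name): name is "side" or "top"; returns a dict with "img" (420x560x3 uint8, red, green, blue), "vfov" (degrees; the focal length in pixels is half the picture's height over the tangent of half this angle, whatever the lens; pixels are square), "cx", "cy" (the principal point, pixels), "distortion" ([k1, k2, p1, p2, k3] as OpenCV has them; the pictures are not rectified), "origin" and "orientation" of the camera in the world. Camera axes: x right, y down, z forward; pixel columns grow to the right and rows downward; lengths in m; the calibration is good to about 2 mm. A picture is of the moment at which its call begins. There is no depth.
- order.hand_in(): hands the job in, once; it reports no verdict.
Trained networks look in the newest picture that a camera, given by its name, has taken for a name from the list of things; names that differ only in an ending like _2 or _b are one class to them, and where a whole thing is asked for, a point or a joint stands for the part that bears it (a point fixed in the world has none). Each returns a list of dicts, best first, with "confidence" (0 to 1); they miss things now and then, are a little off and sometimes report something else, mostly with a low value. They report only what shows in the picture. A call takes as long as a camera call.
- spotter.recognise(camera, thing): "at" ([x, y, z] in m, in the coordinates of the camera as it stood for that picture, good to about 4 mm: the middle of the surface that is visible of it).
- spotter.tip_of(camera, thing): "at" ([x, y, z] in m, in the coordinates of the camera as it stood for that picture, good to about 4 mm: a listed point, or the origin of a listed thing).
The state is a dict: "time_s": time; "q": joint angles; "dq": joint speeds; "joint_efforts": joint torques, N m; "eef_pos": TCP position; "eef_rot": TCP orientation; "wrist_force": force on the tool from outside, world axes, zero at the start; "torque": the same for the moment, N m; "opening": opening from 0.0 (shut) to 1.0 (fully open).
Only numpy, scipy, OpenCV 4.12 (cv2) and the standard library are available. Lean on these libraries where they do the work, as an engineer would, in place of code of your own. Each camera call takes 0.05 s, during which the arm holds its last target. There are 200 camera calls.

TASK

One of the filter housings on the lab bench has a spanner sitting on its hex nut. First turn that housing's wing nut clockwise by hand until it is finger-tight, with its wings lined up over the outlet pipe; only then pull the spanner clockwise until its handle lies over the outlet pipe too, and let go.

Things in the scene. Friction and masses are not known exactly. Their poses are not given: they have to be found in the camera images.
- wing_nut (a joint): Turn of the brass wing nut about its housing's upright axis, rad, growing clockwise seen from above. Starts at 0 to 0.45; hard stop at 1.3 (finger-tight), the wings then exactly over the steel outlet pipe, which sticks out level from the housing to 100 mm from the axis, 50 mm above the bench, along world -x within 18 degrees. Dry friction 0.12 N m; stays where left.
- spanner (a joint): Turn of the spanner and the brass hex nut it sits on, about the same upright axis, rad, growing clockwise seen from above. Starts at 0 to 0.35; hard stop at 1.2 (tight), the handle then exactly over the outlet pipe and pointing the same way. Dry friction 0.5 N m (5 N at the grip point); stays where left. The spanner cannot come off the nut.
- wing_grip (a point): Centre of the wings, on the housing's axis, 174 mm above the bench. The wings are one upright plate: 71 mm long along x, 14 mm thick along y, from 157 to 192 mm above the bench; below it a round collar, 38 mm across, top at 152 mm. z up; x points out along the outlet pipe at the stop. Two look-alike housings without spanner, as tall, stand 200 mm or more away.
- spanner_grip (a point): Point to take on the flat steel spanner handle: mid width and thickness, 105 mm from the axis, 100 mm above the bench. x points along the handle away from the axis, z up. The handle is level, 16 mm wide (y), 10 mm thick (z), free from 40 to 132 mm from the axis, with a round end 22 mm across out to 154 mm. Under its swing stand only low things and the outlet pipe, top at 61 mm.

How it is judged:
By the outcome, as a careful person would: the job done as asked, in the order asked, and still so for the second after the job is handed in, with the robot touching nothing.
It also fails if it takes over 48 s, if anything falls off the work surface, if the arm or the gripper's body presses on something with over 40 N, if the wrist force passes 120 N, or if a joint passes its speed limit or range.

## Working session

There is one attempt and no reset: what is moved stays moved. The work goes in short steps, Python scripts to look and compute and a shell command to move; the robot and the scene stay as the last step left them, time stands still between calls to the robot, and variables do not carry over. Pictures are saved under pics/ and viewed, about 8 in all and at most 12, crops included, and the job is handed in when it is done.

```bash
ls; mkdir -p pics
cat > h.py <<'E'
import numpy as np,cv2
from scipy.spatial.transform import Rotation as R
from bench import monitor, imaging, order, spotter, ctrl
def Rm(q): q=np.array(q); return q if q.shape==(3,3) else R.from_quat(q,scalar_first=True).as_matrix()
def world(c,p): return Rm(c["orientation"])@np.array(p)+np.array(c["origin"])
def K(c):
    f=c["img"].shape[0]/2/np.tan(np.radians(c["vfov"]/2)); return np.array([[f,0,c["cx"]],[0,f,c["cy"]],[0,0,1]])
def proj(c,P):
    Rw=Rm(c["orientation"]).T; t=-Rw@np.array(c["origin"])
    return cv2.projectPoints(np.array(P,float).reshape(-1,1,3),cv2.Rodrigues(Rw)[0],t,K(c),np.array(c["distortion"],float))[0].reshape(-1,2)
def pix2z(c,uv,z):
    n=cv2.undistortPoints(np.array(uv,float).reshape(-1,1,2),K(c),np.array(c["distortion"],float)).reshape(-1,2)
    d=np.c_[n,np.ones(len(n))]@Rm(c["orientation"]).T; o=np.array(c["origin"])
    return o+d*((z-o[2])/d[:,2])[:,None]
def save(c,n): cv2.imwrite("pics/"+n,c["img"][:,:,::-1])
E
python3 - <<'E'
from h import *
np.set_printoptions(precision=4,suppress=True)
for n in ("top","side"):
    c=imaging.camera(n); save(c,n+"0.png"); print(n,c["origin"],c["orientation"],c["vfov"])
    for t in ("wing_grip","spanner_grip","wing_nut","spanner"):
        for f in (spotter.tip_of,spotter.recognise):
            try:
                for r in f(n,t)[:4]: 
                    p=world(c,r["at"]); print(t,f.__name__,round(r["confidence"],2),p,proj(c,[p])[0])
            except Exception as e: print(t,f.__name__,e)
o=monitor.get_obs(); print({k:np.round(v,3) for k,v in o.items()},ctrl.tcp_to_grasp)
E
```

```text
pics
top [ 0.492  -0.068   1.3311] [ 0.0101 -0.7062  0.7078 -0.0166] 44.02630388974603
wing_grip call 0.54 [ 0.5756 -0.2309  0.1699] [357.361  205.6492]
wing_grip call 0.52 [ 0.5752 -0.23    0.1794] [357.5127 205.5035]
spanner_grip call 0.95 [ 0.5241 -0.3193  0.0977] [390.029  229.2933]
spanner_grip call 0.71 [ 0.5425 -0.2753  0.1056] [372.2684 221.5004]
wing_nut call it knows: spanner_grip, wing_grip
wing_nut call 0.56 [ 0.573  -0.2298  0.1796] [357.4867 206.4854]
spanner call it knows: spanner_grip, wing_grip
spanner call 0.67 [ 0.5455 -0.2806  0.1016] [374.1996 220.2893]
side [ 0.2078 -0.6918  0.6148] [-0.4689  0.8513 -0.1996  0.1249] 49.31932959782788
wing_grip call 0.81 [ 0.5799 -0.2344  0.1709] [347.4401 257.7335]
wing_grip call 0.8 [ 0.5674 -0.2479  0.1656] [345.3421 267.3029]
spanner_grip call 0.57 [ 0.5225 -0.3233  0.0983] [343.7973 339.0907]
spanner_grip call 0.81 [ 0.5492 -0.2683  0.1019] [338.7559 308.7351]
wing_nut call it knows: spanner_grip, wing_grip
wing_nut call 0.67 [ 0.5615 -0.2466  0.1658] [341.8033 267.7628]
spanner call it knows: spanner_grip, wing_grip
spanner call 0.83 [ 0.5496 -0.2686  0.1084] [339.4471 305.7788]
{'time_s': np.float64(0.7), 'q': array([ 0.9  ,  0.181,  1.607,  0.   ,  1.354, -0.206]), 'dq': array([ 0.001, -0.   ,  0.001,  0.   , -0.001,  0.   ]), 'joint_efforts': array([  0.001, -44.47 , -35.163,  -0.   ,   0.001,  -0.   ]), 'eef_pos': array([0.258, 0.514, 0.231]), 'eef_rot': array([-0.   ,  0.23 ,  0.973,  0.   ]), 'wrist_force': array([ 0.374, -0.318, -0.471]), 'torque': array([ 0.042, -0.014, -0.003]), 'opening': np.float64(0.998)} 0.0187
```

Run:
```python
import cv2
a=cv2.imread("pics/top0.png")[130:290,260:460]; cv2.imwrite("pics/t1.png",cv2.resize(a,None,fx=4,fy=4,interpolation=2)[:600])
```

```text
(no output)
```

View pics/t1.png

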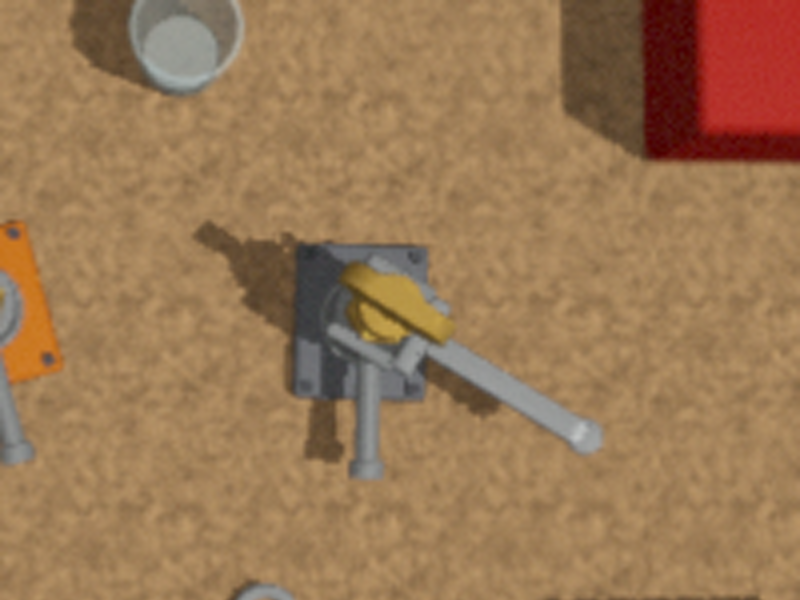

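View pics/side0.png

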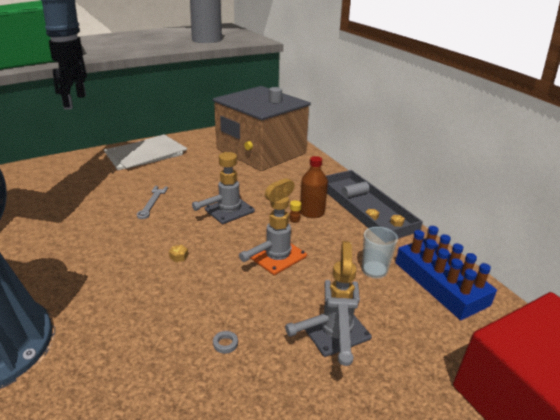

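The top crop shows the spanner housing. Its wings run (352,272)–(445,332) and its handle ends at (583,435). The pipe runs straight down (‑x) to (367,470). The side view confirms it is the nearest housing, with the glass and a neighbouring housing clear of it.

Run:
```python
from h import *
np.set_printoptions(precision=4,suppress=True)
c=imaging.camera("top")
def cp(*l): return np.array(l,float)/4+[260,130]
a=lambda v:np.degrees(np.arctan2(v[1],v[0]))
w=pix2z(c,cp((350,272),(443,328)),.192); print("wing ends",w,a(w[1]-w[0]),"mid",w.mean(0))
p=pix2z(c,cp((367,475),(367,375)),.061); print("pipe",p,a(p[0]-p[1]))
h=pix2z(c,cp((586,436),(450,352)),.105); print("handle",h,a(h[0]-h[1]))
ax=np.array([.577,-.232])
print("axis from pipe end", a(p[0,:2]-ax),np.linalg.norm(p[0,:2]-ax),"handle",a(h[0,:2]-ax),np.linalg.norm(h[0,:2]-ax))
print(proj(c,[[.577,-.232,z] for z in (0,.174,.192)])*4-np.array([260,130])*4)
```

```text
wing ends [[ 0.5909 -0.2061  0.192 ]
 [ 0.5599 -0.2575  0.192 ]] -121.12040629940871 mid [ 0.5754 -0.2318  0.192 ]
pipe [[ 0.4776 -0.2316  0.061 ]
 [ 0.5389 -0.232   0.061 ]] 179.64356290235608
handle [[ 0.5007 -0.3573  0.105 ]
 [ 0.5508 -0.276   0.105 ]] -121.67239643922173
axis from pipe end 179.7916409564995 0.09939141901544485 handle -121.3467129974344 0.14671159086913796
[[354.3779 319.3891]
 [392.319  299.5501]
 [396.8972 297.1556]]
```

```bash
python3 -m pendant '[[[15,-30,20,-6,85],[20,-48,20,-6,85],[20,-48,20,-6,85],[20,-48,10,-6,85],[20,-48,0,-6,85],[20,-48,0,-6,85],[20,-48,0,-6,85],[20,-48,0,-6,85]]]' && python3 -m pendant '[[[20,-48,0,-6,85],[20,-48,0,-6,85],[20,-48,0,-6,85],[20,-48,0,-6,85],[20,-48,0,-6,85],[20,-48,0,-6,85],[20,-48,-20,-6,85],[23,-44,-20,-4,85]]]'
```

```text
time_s: 1.75
eef_pos: [0.4132, 0.1465, 0.3016]
eef_rot: [0.0, 0.608, 0.794, 0.0]
wrist_force: [0.4, 0.4, 0.0]
opening: 0.996
time_s: 2.75
eef_pos: [0.5763, -0.234, 0.2612]
eef_rot: [0.0, 0.87, 0.494, 0.0]
wrist_force: [-0.3, 0.4, -0.3]
opening: 0.991
```

Run:
```python
from h import *
np.set_printoptions(precision=4,suppress=True)
o=monitor.get_obs(); r=Rm(o["eef_rot"]); print(o["time_s"],o["eef_pos"],np.degrees(np.arctan2(r[1,1],r[0,1])),r[:,2])
c=imaging.camera("side"); save(c,"s1.png")
for r in spotter.tip_of("side","wing_grip")[:3]: print(r["confidence"],world(c,r["at"]))
cv2.imwrite("pics/s1c.png",cv2.resize(c["img"][170:370,220:460,::-1],None,fx=3,fy=3,interpolation=2))
```

```text
2.75 [ 0.5763 -0.234   0.2612] -30.824165340011255 [ 0.001  -0.0006 -1.    ]
0.79 [ 0.5762 -0.2322  0.1737]
```

View pics/s1c.png

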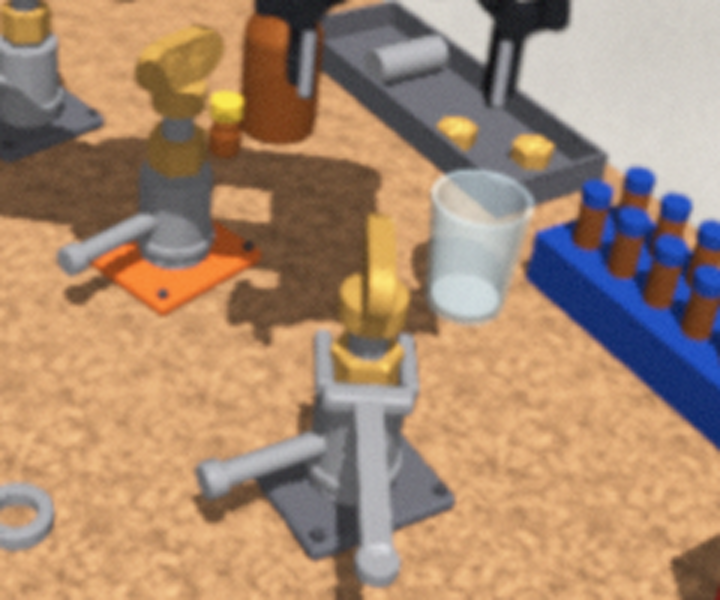

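The fingers, at crop (300,90) and (505,100), straddle the wing plate at (380,260) and are aligned with it. Descend and grip.

```bash
python3 -m pendant '[[[0,2,-50,0,85],[0,0,-40,0,85],[0,0,-10,0,85],[0,0,0,0,0],[0,0,0,0,0],[0,0,0,0,0],[0,0,0,0,0],[0,0,0,0,0]]]'
```

```text
time_s: 3.85
eef_pos: [0.5785, -0.2313, 0.1633]
eef_rot: [0.003, 0.869, 0.495, 0.002]
wrist_force: [9.8, -2.7, -0.6]
opening: 0.15
```

```bash
python3 -m pendant '[[[3,-1,0,0,0],[0,0,0,-8,0],[0,0,0,-8,0],[0,0,0,-8,0],[0,0,0,0,0]]]'
```

```text
time_s: 4.47
eef_pos: [0.5797, -0.2323, 0.1632]
eef_rot: [0.002, 0.953, 0.304, 0.001]
wrist_force: [0.7, -5.1, 6.9]
opening: 0.151
```

```bash
python3 -m pendant '[[[0,-1,0,-8,0],[0,0,0,-8,0],[0,0,0,-8,0],[0,0,0,-7,0],[0,0,0,-4,0],[0,0,0,-4,0],[0,0,0,0,0]]]'; python3 -c "
from h import *
o=monitor.get_obs();r=Rm(o['eef_rot']);print(np.degrees(np.arctan2(r[1,1],r[0,1])),o['torque'],o['wrist_force'])"
```

```text
time_s: 5.35
eef_pos: [0.5804, -0.2345, 0.1632]
eef_rot: [0.003, 1.0, -0.03, 0.002]
wrist_force: [2.8, -8.3, 3.0]
opening: 0.152
-93.40858139537045 [-0.93100659 -0.53187957  1.17925431] [ 2.81822504 -8.30418922  3.0249243 ]
```

```bash
python3 -m pendant '[[[0,0,0,0,85],[0,0,0,0,85],[0,0,0,0,85],[0,0,0,0,85],[0,0,40,0,85],[0,0,50,0,85],[0,-60,40,0,85],[0,0,0,0,85]]]'
python3 - <<'E'
from h import *
np.set_printoptions(precision=4,suppress=True)
for n in ("side","top"):
    c=imaging.camera(n); save(c,n+"2.png")
    for t in ("wing_grip","spanner_grip"):
        for r in spotter.tip_of(n,t)[:2]: print(n,t,r["confidence"],world(c,r["at"]))
    if n=="side": A=cv2.resize(c["img"][170:370,220:460,::-1],(400,333))
    else: B=cv2.resize(c["img"][150:270,300:444,::-1],(400,333),interpolation=2)
cv2.imwrite("pics/c2.png",np.hstack([A,B]))
E
```

```text
time_s: 6.35
eef_pos: [0.5798, -0.2879, 0.2901]
eef_rot: [0.003, 0.999, -0.033, 0.003]
wrist_force: [-0.5, 0.4, -0.3]
opening: 0.995
side wing_grip 0.93 [ 0.578  -0.2361  0.1733]
side spanner_grip 0.91 [ 0.5201 -0.3207  0.0985]
top spanner_grip 0.61 [ 0.5226 -0.323   0.0999]
```

View pics/c2.png

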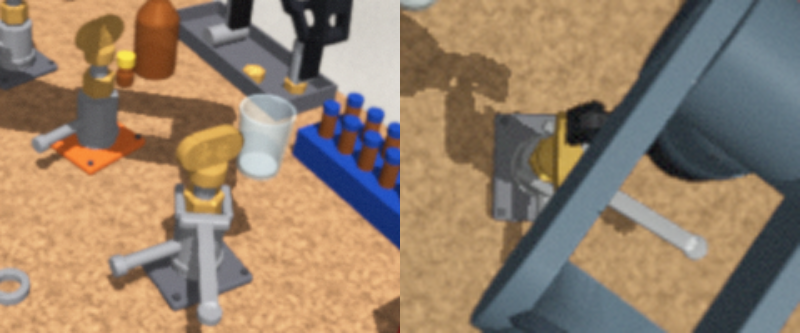

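The wings look lined up in the side view, but the arm hides them from the top camera. I'll move it aside to check before touching the spanner.

```bash
python3 -m pendant '[[[-20,60,20,8,85],[-20,60,0,8,85],[-20,60,0,8,85],[-20,60,0,8,85],[-20,60,0,8,85],[0,0,0,0,85]]]'
python3 - <<'E'
from h import *
np.set_printoptions(precision=4,suppress=True)
c=imaging.camera("top"); save(c,"top3.png")
for t in ("wing_grip","spanner_grip"):
    for r in spotter.tip_of("top",t)[:2]: print(t,r["confidence"],world(c,r["at"]))
cv2.imwrite("pics/c3.png",cv2.resize(c["img"][180:260,320:420,::-1],None,fx=7,fy=7,interpolation=2))
E
```

```text
time_s: 7.4
eef_pos: [0.4791, 0.0139, 0.3045]
eef_rot: [-0.001, 0.949, 0.316, -0.0]
wrist_force: [-0.2, -0.9, -0.6]
opening: 0.999
wing_grip 0.82 [ 0.576  -0.2339  0.1716]
spanner_grip 0.58 [ 0.521  -0.3217  0.0991]
```

View pics/c3.png

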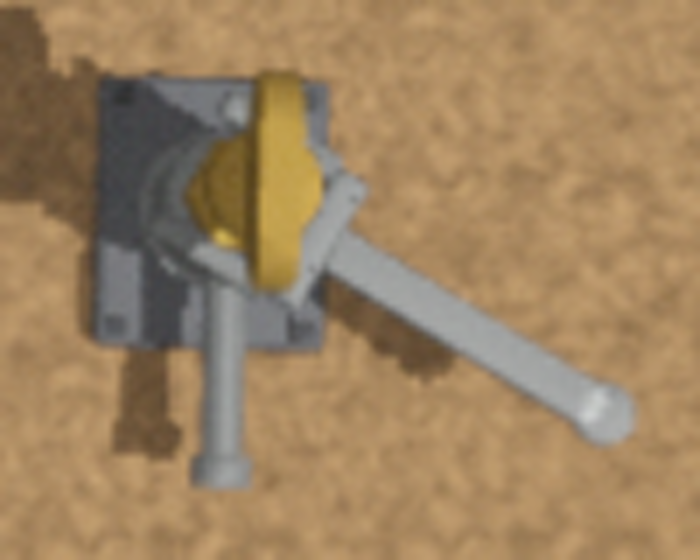

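The wings run (281,75)–(272,288), about 2.4° off vertical, and the pipe (225,290)–(220,470), about 1.6°. They are parallel, the measured torque of 1.2 N m shows the stop was reached, and the handle is still at its start. Next is the spanner.

```bash
python3 -m pendant '[[[6,-48,0,3,85],[6,-48,0,3,85],[6,-48,0,3,60],[6,-48,0,3,60],[6,-48,0,3,60],[6,-48,0,3,60],[6,-48,-10,3,60],[0,0,0,0,60]]]' && python3 -m pendant '[[[0,0,-50,0,60],[0,0,-50,0,60],[0,0,-30,0,60],[0,0,0,0,60]]]'
python3 - <<'E'
from h import *
o=monitor.get_obs();r=Rm(o['eef_rot']);print(np.degrees(np.arctan2(r[1,1],r[0,1])))
c=imaging.camera("side"); save(c,"s4.png")
for r in spotter.tip_of("side","spanner_grip")[:2]: print(r["confidence"],world(c,r["at"]))
cv2.imwrite("pics/s4c.png",cv2.resize(c["img"][190:390,240:440,::-1],None,fx=3,fy=3,interpolation=2))
E
```

```text
time_s: 8.55
eef_pos: [0.5211, -0.331, 0.292]
eef_rot: [-0.001, 0.879, 0.477, -0.001]
wrist_force: [0.0, 0.9, 0.5]
opening: 0.705
time_s: 9.05
eef_pos: [0.5208, -0.3252, 0.1616]
eef_rot: [-0.003, 0.878, 0.479, -0.001]
wrist_force: [0.1, 0.5, 0.3]
opening: 0.701
-32.73005525714028
0.73 [ 0.52499871 -0.32185336  0.10026063]
```

View pics/s4c.png

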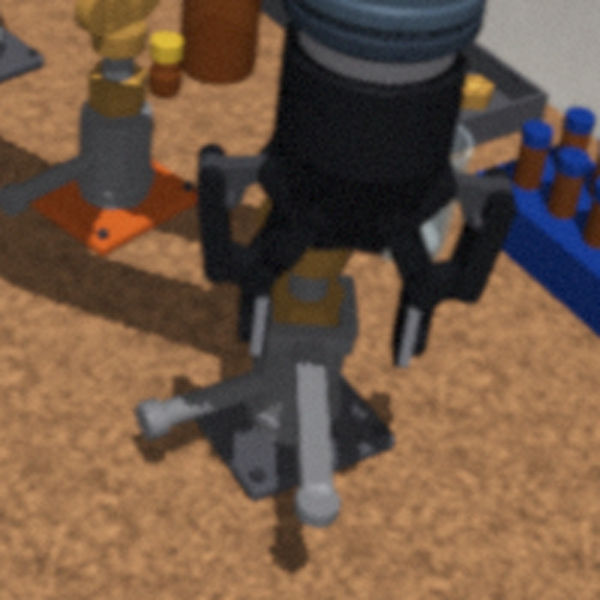

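The fingers at (258,325) and (408,335) straddle the handle, which runs (312,370)–(318,500). Descend and close.

```bash
python3 -m pendant '[[[1,2,-40,0,60],[0,0,-38,0,60],[0,0,0,0,60],[0,0,0,0,0],[0,0,0,0,0],[0,0,0,0,0],[0,0,0,0,0],[0,0,0,0,0]]]'
python3 - <<'E'
from h import *
np.set_printoptions(precision=4,suppress=True)
o=monitor.get_obs(); p=o['eef_pos'];r=Rm(o['eef_rot']);y=np.degrees(np.arctan2(r[1,1],r[0,1]));print(y,o['torque'])
ax=np.array([.578,-.233]); v=p[:2]-ax; rr=np.hypot(*v); th=np.degrees(np.arctan2(v[1],v[0])); print(rr,th)
E=th-np.arange(0,65,6); q=ax+rr*np.c_[np.cos(np.radians(E)),np.sin(np.radians(E))]
print(np.diff(q,axis=0)*1000)
E
```

```text
time_s: 10.15
eef_pos: [0.5244, -0.3251, 0.0894]
eef_rot: [0.001, 0.877, 0.481, -0.0]
wrist_force: [-3.3, 1.5, 8.0]
opening: 0.171
-32.54182889214866 [0.286  0.6018 0.6467]
0.10656779982060464 -120.17799502629704
[[-9.3362  6.1043]
 [-8.6469  7.0467]
 [-7.863   7.912 ]
 [-6.9929  8.6906]
 [-6.0462  9.3739]
 [-5.0332  9.9546]
 [-3.9651 10.4261]
 [-2.8536 10.7835]
 [-1.7107 11.0227]
 [-0.5492 11.1411]]
```

```bash
python3 -m pendant '[[[-9,6,0,-6,0],[-9,7,0,-6,0],[-8,8,0,-6,0],[-7,9,0,-6,0],[-6,9,0,-6,0],[0,0,0,0,0]]]'
python3 - <<'E'
from h import *
np.set_printoptions(precision=4,suppress=True)
o=monitor.get_obs(); p=o['eef_pos'];r=Rm(o['eef_rot']);y=np.degrees(np.arctan2(r[1,1],r[0,1]));print(y,o['torque'])
ax=np.array([.578,-.233]); v=p[:2]-ax; print(np.hypot(*v),np.degrees(np.arctan2(v[1],v[0])))
E
```

```text
time_s: 10.9
eef_pos: [0.4853, -0.2852, 0.0893]
eef_rot: [0.001, 0.972, 0.237, 0.0]
wrist_force: [-4.4, 4.6, 10.3]
opening: 0.167
-62.628144635078044 [0.7609 0.7077 0.2439]
0.10637698671356728 -150.64036911648498
```

```bash
python3 -m pendant '[[[-5,10,0,-6,0],[-4,10,0,-6,0],[-3,11,0,-6,0],[-2,11,0,-6,0],[0,11,0,-5,0],[0,0,0,0,0]]]'
python3 - <<'E'
from h import *
np.set_printoptions(precision=4,suppress=True)
o=monitor.get_obs(); p=o['eef_pos'];r=Rm(o['eef_rot']);y=np.degrees(np.arctan2(r[1,1],r[0,1]));print(y,o['torque'])
ax=np.array([.578,-.233]); v=p[:2]-ax; print(np.hypot(*v),np.degrees(np.arctan2(v[1],v[0])))
E
```

```text
time_s: 11.65
eef_pos: [0.4722, -0.2327, 0.0893]
eef_rot: [0.001, 1.0, -0.015, 0.002]
wrist_force: [-1.5, 2.3, 9.3]
opening: 0.169
-91.67525922687622 [ 0.4308  0.3322 -0.2763]
0.10576773935035101 179.85135949688268
```

```bash
python3 -m pendant '[[[0,4,0,-2,0],[0,0,0,0,0]]]'; python3 -m pendant '[[[0,4,0,0,0],[0,0,0,0,0]]]'
```

```text
time_s: 11.9
eef_pos: [0.4723, -0.2312, 0.0894]
eef_rot: [0.003, 1.0, -0.031, 0.002]
wrist_force: [-1.5, -5.9, 4.4]
opening: 0.168
time_s: 12.15
eef_pos: [0.4723, -0.2309, 0.0896]
eef_rot: [0.006, 0.999, -0.031, 0.002]
wrist_force: [-2.8, -21.2, -3.2]
opening: 0.168
```

At the stop: 4 mm commanded moved it 0.3 mm, with 21 N resisting. Release, lift and check.

```bash
python3 -m pendant '[[[0,0,0,0,60],[0,0,0,0,60],[0,0,0,0,60],[0,0,30,0,60],[0,0,50,0,60],[0,0,50,0,60],[-10,0,50,0,60],[-10,0,30,0,60]]]'; python3 -m pendant '[[[-10,55,0,8,60],[-10,55,0,8,60],[0,55,0,8,60],[0,55,0,8,60],[0,40,0,8,60],[0,0,0,0,60]]]'
python3 - <<'E'
from h import *
np.set_printoptions(precision=4,suppress=True)
c=imaging.camera("top"); save(c,"top5.png")
for t in ("wing_grip","spanner_grip"):
    for r in spotter.tip_of("top",t)[:2]: print(t,r["confidence"],world(c,r["at"]))
cv2.imwrite("pics/c5.png",cv2.resize(c["img"][180:260,320:420,::-1],None,fx=7,fy=7,interpolation=2))
E
```

```text
time_s: 13.15
eef_pos: [0.4513, -0.2243, 0.2999]
eef_rot: [0.001, 1.0, -0.031, 0.001]
wrist_force: [0.1, 0.0, -0.5]
opening: 0.699
time_s: 13.9
eef_pos: [0.4303, 0.0383, 0.2969]
eef_rot: [-0.0, 0.949, 0.315, 0.0]
wrist_force: [-0.6, -0.7, -0.1]
opening: 0.703
wing_grip 0.79 [ 0.5747 -0.2336  0.1697]
spanner_grip 0.75 [ 0.471  -0.2283  0.1003]
```

View pics/c5.png

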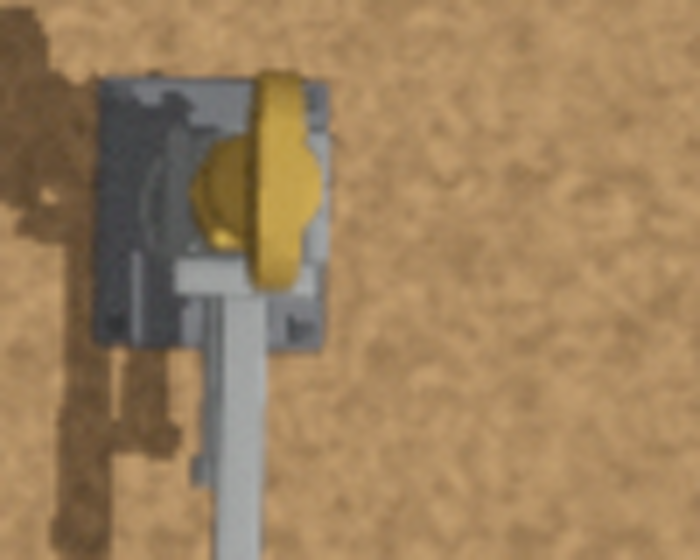

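The handle, (243,300)–(237,560), lies over the pipe and parallel to both it and the wings. The wings have not moved, and the arm is clear.

```bash
python3 -c "
from bench import order; print(order.hand_in())"
```

```text
the job is handed in; nothing more can be done
None
```

I did the job in the order asked and handed it in at about 14 s of the 48 s allowed; the hand-in gives no verdict.

- **Wing nut:** I turned it about 60° clockwise to its hard stop, where it resisted with about 1.2 N m against 0.12 N m of friction, then let go. A top picture showed the wings parallel to the outlet pipe within about 1° before I touched the spanner.
- **Spanner:** I pulled it about 60° clockwise to its stop. The last 4 mm commanded gave only 0.3 mm of movement, with 21 N resisting. Then I released it and moved the arm clear.
- **Last check:** The final top picture shows the handle over the pipe and parallel to it within about 1°. The wings are unchanged and the robot is touching nothing.

None of the checks failed. The only disagreement was in the angle at the stop: the gripper's heading came out about 1–3° past my first pipe estimate. That is within picture accuracy, and the later pictures agree with each other.

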